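# Clamp the glued card tray

## Robot

A 6-joint arm with a two-finger parallel gripper is mounted at the origin on the work surface. World frame = base frame: x ahead of the robot, y to its left, z up, the work surface at z = 0. Lengths are in mm, angles in rad, forces in N, time in s.
With the tool pointing down it reaches from about 375 to 925 mm from the base axis. Payload 5.7 kg.
Tool frame: the origin (TCP) lies on the front face of the gripper's body, between the roots of the fingers; the fingertips stand 80 mm ahead of it and the grasp point (between the pads) lies 61 mm ahead of it; z points along the fingers, y is the line along which they close (so a half turn about z gives the same grasp; the last joint's range is limited). The gripper opens to 88 mm and grips with 3 to 60 N. Pads are 20 mm wide; open, the fingers measure 115 mm over their backs; the gripper's body (75 mm by 178 mm) begins 61 mm behind the grasp point.
Start: joints at [1.039, 0.359, 1.51, -0, 1.272, -0.115], TCP at [242.895, 548.611, 302.623] pointing down, gripper open.
Joint ranges: [-2.97, 2.97], [-1.01, 2.36], [0.21, 2.38], [-0.96, 4.11], [0.2, 2.71], [-2.98, 2.98]. Speed limits (rad/s): [2.39, 2.39, 3.14, 3.14, 3.14, 3.14].

## Interface

Orientations are given as a rotation vector (axis times angle).
In Python, from workcell import * gives the robot as it stands.
- The arm moves only by the tool send_rows, never from a script. Its argument "targets" is one flat list of numbers, 7 for each row, row after row: the turn, a rotation vector about the tool's x, y, z in rad, then the shift along the tool's x, y, z in m, then the opening, from -1 (shut) to 1 (fully open). A call has exactly 8 rows; each row shifts and turns the commanded pose from where the row before left it, along the tool's axes as they then stand; what a row does not reach is not made up. A row lasts 1/12 s, in which the tool goes at most 41.7 mm and 7.16 degrees, less where a joint would pass 70% of its speed; a pose out of reach is approached as far as the arm can. A call with a gripper value outside its range is refused whole. The fingers move at their own pace and stop on an object; the grip force is fixed at half the most. Time passes only in rows, so rows that do not move let the fingers close, or fill a call up. It gives the time, the measured TCP pose, the force, the opening and the grip force at its end, in the units of the state.
- get_state(): the state, without advancing time (a new reading comes with each control period).
- read_camera(name): name is "scene" or "top" or "wrist"; returns a dict with "color" (480x640x3 uint8, red, green, blue), "intrinsics" (3x3 intrinsics, pixels), "k1" (the pictures are not rectified: a ray, as slopes to the right and down, at radius r is drawn at 1 + k1 r^2 times it, then the intrinsics apply), "R" (3x3) and "t" (3): a world point X has camera coordinates R X + t. Camera axes: x right, y down, z forward; pixel columns grow to the right and rows downward; lengths in mm; the calibration is good to about 2 mm. A picture is of the moment at which its call begins. There is no depth.
- sign_off(): hands the job in; it is judged then, once.
The state is a dict: "t": time; "joint_pos": joint angles; "qd": joint speeds; "effort": joint torques, N m; "tcp_pos": TCP position; "orientation": TCP orientation; "ft_force": force on the tool from outside, world axes, zero at the start; "moment": the same for the moment, N m; "opening": finger opening in mm; "grip_force": force on a finger pad.
Only numpy, scipy, OpenCV 4.12 (cv2) and the standard library are available. Lean on these libraries where they do the work, as an engineer would, in place of code of your own. Each camera call takes 0.05 s, during which the arm holds its last target. There are 200 camera calls.

## Task

Two card trays stand on the glue-up board, each under a one-hand bar clamp; the end panel of one is freshly glued and still stands off with a gap, the other tray is dry and finished, so leave it and its clamp alone. Pump the trigger of the clamp over the gappy tray, squeezing grip and trigger together from above, until both soft pads press firmly on the tray and the panel is fully home, but go gently: do not crush the thin wet joint by forcing the trigger on once the jaws bear, and do not lift tray or clamp off the board. Finish holding: the gripper still squeezes the trigger against the grip, with the clamp tight and upright and everything else left where it was.

Things in the scene. Friction and masses are not known exactly. Their poses are not given: they have to be found in the camera images.
- board: fixed white glue-up board 270 x 380 x 12 mm on the counter, turned up to 0.35 rad; origin: centre of its underside. Two identical loose one-hand bar clamps (0.65 kg, 40 mm wide, 185 tall, 270 long) stand on it 230 mm apart, jaws down, pistol grips up, each astride a tray, bars along board x
- tray: loose open plywood card tray with the freshly glued end: 104 mm long (its x) with the panel home, 76 wide, 48 high; origin: centre of its underside, panel home. Its +x end panel stands off on dowels with an open gap. It is under the left or the right clamp, by chance. Over 5 N at each pad is firm, but more than 30 N at a pad crushes the wet joint
- panel_gap (a joint): open gap between tray and end panel in m: 0 fully home, 0.008 to 0.012 at the start; takes about 3 N to move and stays where it is pushed. The panel is 10 mm thick, 76 x 48 mm; its outer face lies 52 mm plus this gap from the tray's origin
- dry_tray: the other plywood card tray, same size, origin and look, but finished: its end panel is home, no gap. It stands under the other clamp
- left_clamp: the left clamp's body (left seen from the robot): jaw, housing, pistol grip. Origin on the board, under mid throat; x along the bar to the far jaw, z up. Grip: x -136 to -110 mm, 28 mm wide, z 98 to 184. Squeeze grip and trigger together from above at x -106, z 148: 60 mm along x let out, 42 home (trigger at its stop), clear on both sides. Bar tail: 30 to 90 mm behind the grip, z 56 to 76
- left_trigger: the left clamp's trigger blade, in front (+x) of the grip: 12 mm thick, 22 wide, z 97 to 172 mm in the clamp's frame, its outer face at x -76 mm at z 148 when let out; 3 mm from the grip when home. Origin at its pivot, 43 mm above the board
- left_stroke (a joint): left trigger angle in rad: 0 let out, 0.18 home. A spring of 4 N (out) to 6 N (home) at the finger lets it out. A full squeeze draws the far jaw 8 to 11 mm in and a ratchet keeps it there. Once both pads bear, each newton squeezed beyond the spring gives about 1 N at the pads; 15 to 25 N then stalls 4 to 9 mm short of home; 40 N crushes. Under 13 N stalls on drag alone
- left_slide (a joint): how far the left clamp's steel bar, with the far jaw at its end, has been drawn in, in m: the free throat between the pads is 0.145 minus this; 0 to 0.013 at the start, at most 0.08. The trigger moves it; it does not slip back
- left_near_pad: soft rubber pad 40 x 40 x 10 mm on the left clamp's own jaw, its face 70 mm behind (-x of) this origin; gives 1 mm for every 8 N, 6 mm at most
- left_far_pad: soft rubber pad 40 x 40 x 10 mm on the left clamp's far jaw, its face 75 mm ahead (+x) of this origin; gives 1 mm for every 8 N, 6 mm at most
- right_clamp: the right clamp's body (right seen from the robot): jaw, housing, pistol grip. Origin on the board, under mid throat; x along the bar to the far jaw, z up. Grip: x -136 to -110 mm, 28 mm wide, z 98 to 184. Squeeze grip and trigger together from above at x -106, z 148: 60 mm along x let out, 42 home (trigger at its stop), clear on both sides. Bar tail: 30 to 90 mm behind the grip, z 56 to 76
- right_trigger: the right clamp's trigger blade, in front (+x) of the grip: 12 mm thick, 22 wide, z 97 to 172 mm in the clamp's frame, its outer face at x -76 mm at z 148 when let out; 3 mm from the grip when home. Origin at its pivot, 43 mm above the board
- right_stroke (a joint): right trigger angle in rad: 0 let out, 0.18 home. A spring of 4 N (out) to 6 N (home) at the finger lets it out. A full squeeze draws the far jaw 8 to 11 mm in and a ratchet keeps it there. Once both pads bear, each newton squeezed beyond the spring gives about 1 N at the pads; 15 to 25 N then stalls 4 to 9 mm short of home; 40 N crushes. Under 13 N stalls on drag alone
- right_slide (a joint): how far the right clamp's steel bar, with the far jaw at its end, has been drawn in, in m: the free throat between the pads is 0.145 minus this; 0 to 0.013 at the start, at most 0.08. The trigger moves it; it does not slip back
- right_near_pad: soft rubber pad 40 x 40 x 10 mm on the right clamp's own jaw, its face 70 mm behind (-x of) this origin; gives 1 mm for every 8 N, 6 mm at most
- right_far_pad: soft rubber pad 40 x 40 x 10 mm on the right clamp's far jaw, its face 75 mm ahead (+x) of this origin; gives 1 mm for every 8 N, 6 mm at most
- glue: bystander: small wood-glue bottle, 44 mm across, 115 mm tall, standing on the board between the clamps; origin at the centre of its underside
- offcut: bystander: strip of pine 75 x 35 x 18 mm lying on the board between the clamps; origin at the centre of its underside
- sanding_block: bystander: cork sanding block 90 x 55 x 28 mm on the counter; origin at the centre of its underside
- mug: bystander: white mug, 80 mm across, 95 mm tall, on the counter; origin at the centre of its underside
- tape_roll: bystander: roll of masking tape lying flat, 100 mm across, 24 mm high, on the counter; origin at the centre of its underside
- tape_measure: bystander: grey tape measure, 70 x 35 x 62 mm, on the counter; origin at the centre of its underside
- soap: bystander: clear soap bottle, 64 mm across, 160 mm tall, on the counter; origin at the centre of its underside
- screwdriver: bystander: screwdriver 190 mm long lying on the counter; origin at the centre of its underside (as it lies)
Things that resemble listed ones, but are neither listed nor needed, are in the scene too. What is shaped like the tray but blue or yellow is not meant.

How it is judged (in metres and radians):
On the way, in this order (a step that is already met when the one before it is completed fails the run):
1. the trigger of the clamp over the gappy tray is squeezed (((horizontal distance between tray and left_clamp below 0.09 m and value of joint left_stroke above 0.09 rad) or (horizontal distance between tray and right_clamp below 0.09 m and value of joint right_stroke above 0.09 rad))), for 0.05 s.
2. that trigger is let out again for the next stroke (((horizontal distance between tray and left_clamp below 0.09 m and value of joint left_stroke below 0.04 rad) or (horizontal distance between tray and right_clamp below 0.09 m and value of joint right_stroke below 0.04 rad))), for 0.05 s.
3. both pads of that clamp bear on the tray (((horizontal distance between tray and left_clamp below 0.09 m and contact force between each of left_near_pad, left_far_pad and tray above 2 N) or (horizontal distance between tray and right_clamp below 0.09 m and contact force between each of right_near_pad, right_far_pad and tray above 2 N))), for 0.1 s.
At the end, for the whole second after the job is handed in: Both pads of the clamp over the gappy tray press on it with over 5 N (never over 30 N), its panel gap is under 1.2 mm, tray and clamp stand on the board (lifted under 6 mm, tilted under 0.1 and 0.12 rad), and the fingers press with over 2 N each on that trigger and clamp body (((horizontal distance between tray and left_clamp below 0.09 m and contact force between each of left_near_pad, left_far_pad and tray above 5 N and contact force between the fingers and left_trigger above 2 N and angle between left_clamp's own z axis and vertical below 0.12 rad and z of left_clamp in the frame of board below 0.018 m and contact force between the fingers and left_clamp above 2 N) or (horizontal distance between tray and right_clamp below 0.09 m and contact force between each of right_near_pad, right_far_pad and tray above 5 N and contact force between the fingers and right_trigger above 2 N and angle between right_clamp's own z axis and vertical below 0.12 rad and z of right_clamp in the frame of board below 0.018 m and contact force between the fingers and right_clamp above 2 N)) and value of joint panel_gap below 0.0012 m and angle between tray's own z axis and vertical below 0.1 rad and z of tray in the frame of board below 0.018 m and linear speed of tray below 0.02 m/s); the arm keeps its last pose, push and grip.
It fails at once if a tray is crushed: more than 30 N at a pad (contact force between any of left_near_pad, left_far_pad, right_near_pad, right_far_pad and tray above 30 N or contact force between any of left_near_pad, left_far_pad, right_near_pad, right_far_pad and dry_tray above 30 N).
It fails at once if the clamp over the dry tray is worked or shifted by more than 25 mm ((horizontal distance between dry_tray and left_clamp below 0.09 m and (value of joint left_stroke above 0.06 rad or distance of left_clamp from where it was at the start of the episode above 0.025 m or angle between left_clamp's own z axis and vertical above 0.4 rad)) or (horizontal distance between dry_tray and right_clamp below 0.09 m and (value of joint right_stroke above 0.06 rad or distance of right_clamp from where it was at the start of the episode above 0.025 m or angle between right_clamp's own z axis and vertical above 0.4 rad))).
It fails at once if the dry tray is shifted by more than 25 mm (distance of dry_tray from where it was at the start of the episode above 0.025 m).
It fails at once if a bystander is shifted by more than 40 mm (distance of any of glue, offcut, sanding_block, mug, tape_roll, tape_measure, soap, screwdriver from where it was at the start of the episode above 0.04 m).
It also fails if it takes over 38 s, if anything falls off the work surface, if the arm or the gripper's body presses on something with over 40 N, if the wrist force passes 120 N, or if a joint passes its speed limit or range.

## Working session

There is one attempt and no reset: what is moved stays moved. The work goes in short steps, Python scripts to look and compute and a tool call to move; the robot and the scene stay as the last step left them, time stands still between calls to the robot, and variables do not carry over. Pictures are saved under pics/ and viewed, at most 10 in all, crops included, and the job is handed in when it is done.

Besides the shell and the picture viewer there is one more tool, called after "Request:" by a JSON object that holds its "method" and its "body". send_rows: Moves the arm, as the interface text tells. Its arguments: {"type":"object","properties":{"targets":{"type":"array"}},"required":["targets"]}

```bash
mkdir -p pics; ls; python3 - <<'E'
from workcell import *
import cv2,numpy as np
print(get_state())
for n in ("scene","top"):
    c=read_camera(n); cv2.imwrite(f"pics/{n}0.png",c["color"][:,:,::-1]); print(n,c["intrinsics"],c["k1"],c["R"],c["t"])
E
```

```text
pics
{'t': 0.0, 'joint_pos': array([ 1.03895608e+00,  3.59501949e-01,  1.51141989e+00, -3.38092114e-06,
        1.27249814e+00, -1.15086585e-01]), 'qd': array([-0.00147143,  0.00129043,  0.00054619, -0.00065188, -0.00150146,
       -0.00030673]), 'effort': array([-3.14243596e-03, -5.15382600e+01, -2.70722759e+01,  6.73620240e-02,
        3.54127656e-02, -1.50804940e-04]), 'tcp_pos': array([242.60077361, 548.17498767, 301.81605598]), 'orientation': array([-6.49786620e-01, -3.07306761e+00,  2.72260512e-03]), 'ft_force': array([-0.4607662 ,  0.16581032,  0.15090879]), 'moment': array([-0.00255171, -0.05585078,  0.02583717]), 'grip_force': 0.0, 'opening': 87.4743640626646}
scene [[478.12735671   0.         317.57154687]
 [  0.         478.12735671 246.44740288]
 [  0.           0.           1.        ]] 0.0430034777946393 [[ 0.09469824  0.99550369  0.0021561 ]
 [ 0.55257249 -0.05076219 -0.83191757]
 [-0.82806756  0.07997253 -0.55489504]] [ -38.19074864 -246.63725409 1599.5813102 ]
top [[598.50731932   0.         331.43610525]
 [  0.         598.50731932 235.69458387]
 [  0.           0.           1.        ]] -0.17237475932789345 [[-0.00746413 -0.99994166  0.00780727]
 [-0.98114357  0.00581541 -0.19319286]
 [ 0.19313618 -0.00910207 -0.98112974]] [ -16.63323145  555.19423751 1222.53200562]
```

View pics/scene0.png

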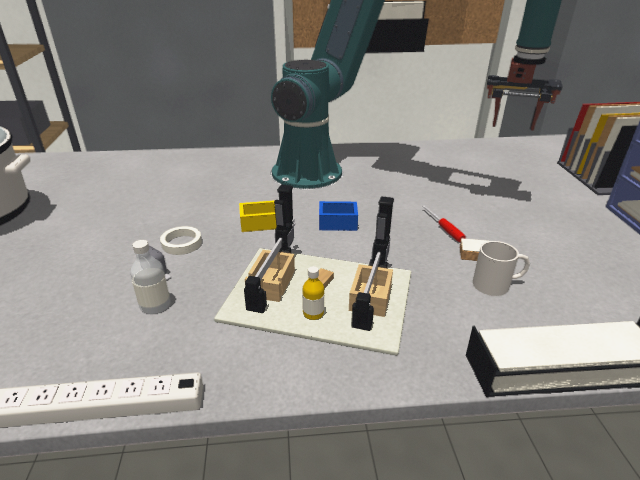

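View pics/top0.png

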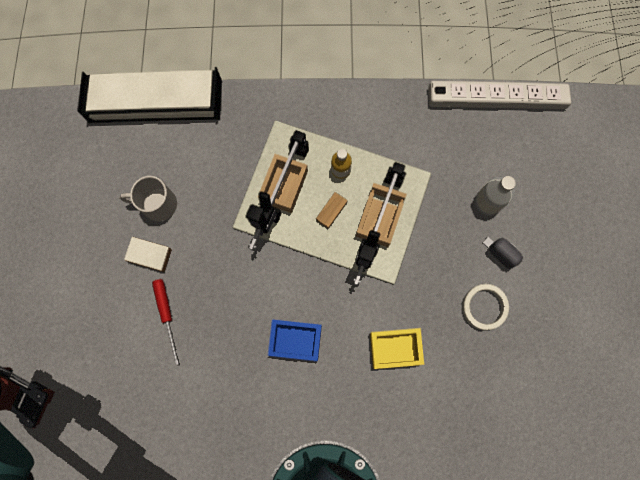

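The scene view shows two clamps with trays: pixels (372,290) and (272,272). In the top view they are at (284,184), the robot's left, and (381,214), its right. Next I enlarge both and locate the board.

```bash
cat > h.py <<'E'
from workcell import *
import cv2,numpy as np
def dist(c): return np.array([c["k1"],0,0,0,0])
def ray(c,p):
    K=np.array(c["intrinsics"]);R=np.array(c["R"]);t=np.array(c["t"])
    u=cv2.undistortPoints(np.array([[p]],float),K,dist(c))[0,0]
    # model check: radial 1+k1 r^2
    return -R.T@t, R.T@np.array([u[0],u[1],1.])
def onz(c,p,z):
    o,d=ray(c,p); return o+d*(z-o[2])/d[2]
def tri(obs):
    A=np.zeros((3,3));b=np.zeros(3)
    for c,p in obs:
        o,d=ray(c,p);d=d/np.linalg.norm(d);M=np.eye(3)-np.outer(d,d);A+=M;b+=M@o
    X=np.linalg.solve(A,b); return X
def proj(c,X):
    r=cv2.Rodrigues(np.array(c["R"]))[0]
    return cv2.projectPoints(np.array([X],float),r,np.array(c["t"],float),np.array(c["intrinsics"]),dist(c))[0][0,0]
E
python3 - <<'E'
from h import *
T=read_camera("top");S=read_camera("scene")
for p in [(276,122),(430,172),(396,283),(234,228)]: print("board",onz(T,p,12).round(1))
im=cv2.resize(T["color"][115:295,225:435],None,fx=3.3,fy=3.3,interpolation=cv2.INTER_CUBIC);cv2.imwrite("pics/c1.png",im[:,:,::-1])
im=cv2.resize(S["color"][180:350,215:415],None,fx=3.5,fy=3.5,interpolation=cv2.INTER_CUBIC);cv2.imwrite("pics/c2.png",im[:,:,::-1])
E
```

```text
board [831.5 105.2  12. ]
board [ 709.5 -245.7   12. ]
board [ 457.5 -160.7   12. ]
board [582.1 195.3  12. ]
```

View pics/c1.png

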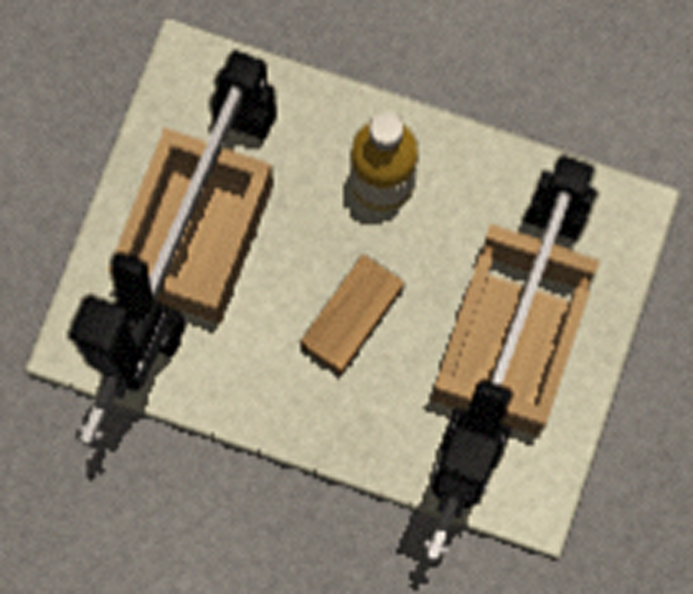

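View pics/c2.png

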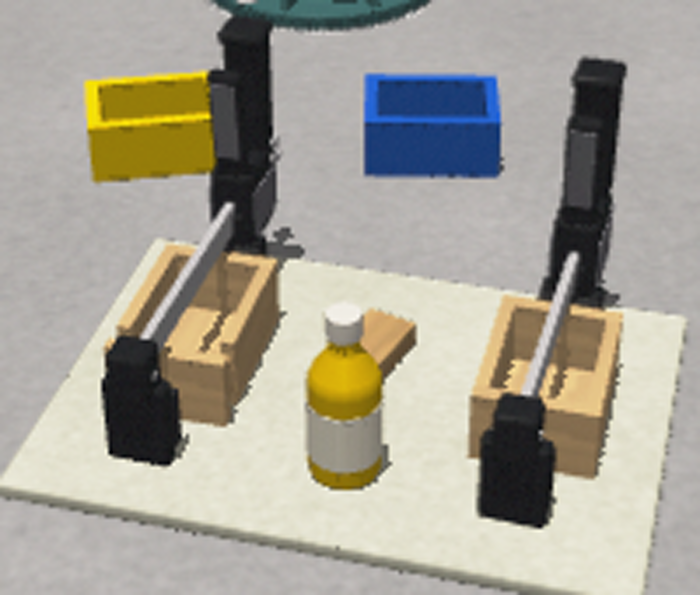

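The robot's right tray (top crop (515,330)) looks like the gappy one. Its end panel at crop (545,250) is separated from the walls and the tray looks longer. The left tray at crop (195,225) is closed. I'll confirm with the wrist camera when I get there. The board yaw is about -0.335. I'm moving above the right grip now, at about (507,-100).

Request:
{"method": "send_rows", "body": {"targets": [0, 0, 0, -0.021, -0.0202, -0.0012, 1, 0, 0, 0, -0.021, -0.0202, -0.0012, 1, 0, 0, 0, -0.021, -0.0202, -0.0012, 1, 0, 0, 0, -0.021, -0.0202, -0.0012, 1, 0, 0, 0, -0.021, -0.0202, -0.0012, 1, 0, 0, 0, -0.021, -0.0202, -0.0012, 1, 0, 0, 0, -0.021, -0.0202, -0.0012, 1, 0, 0, 0, -0.021, -0.0202, -0.0012, 1]}}

```text
t: 0.87
tcp_pos: [331.2, 331.5, 312.2]
orientation: [-0.65, -3.074, 0.0]
ft_force: [-0.1, -0.2, 0.3]
opening: 88.0
grip_force: 0.0
```

Request:
{"method": "send_rows", "body": {"targets": [0, 0, 0, -0.021, -0.0202, -0.0012, 1, 0, 0, 0, -0.021, -0.0202, -0.0012, 1, 0, 0, 0, -0.021, -0.0202, -0.0012, 1, 0, 0, 0, -0.021, -0.0202, -0.0012, 1, 0, 0, 0, -0.021, -0.0202, -0.0012, 1, 0, 0, 0, -0.021, -0.0202, -0.0012, 1, 0, 0, 0, -0.021, -0.0202, -0.0012, 1, 0, 0, 0, -0.021, -0.0202, -0.0012, 1]}}

```text
t: 1.53
tcp_pos: [419.5, 115.6, 321.9]
orientation: [0.65, 3.074, -0.0]
ft_force: [0.5, -0.3, 0.6]
opening: 87.8
grip_force: 0.0
```

Request:
{"method": "send_rows", "body": {"targets": [0, 0, 0, -0.021, -0.0202, -0.0012, 1, 0, 0, 0, -0.021, -0.0202, -0.0012, 1, 0, 0, 0, -0.021, -0.0202, -0.0012, 1, 0, 0, 0, -0.021, -0.0202, -0.0012, 1, 0, 0, 0, -0.021, -0.0202, -0.0012, 1, 0, 0, 0, -0.021, -0.0202, -0.0012, 1, 0, 0, 0, -0.021, -0.0202, -0.0012, 1, 0, 0, 0, -0.021, -0.0202, -0.0012, 1]}}

```text
t: 2.2
tcp_pos: [507.7, -100.2, 331.4]
orientation: [-0.65, -3.073, -0.0]
ft_force: [0.9, 0.4, 0.8]
opening: 87.8
grip_force: 0.0
```

Request:
{"method": "send_rows", "body": {"targets": [0, 0, 0.1, 0, 0, 0, 1, 0, 0, 0.1, 0, 0, 0, 1, 0, 0, 0.1, 0, 0, 0, 1, 0, 0, 0.1, 0, 0, 0, 1, 0, 0, 0.1, 0, 0, 0, 1, 0, 0, 0.1, 0, 0, 0, 1, 0, 0, 0.1, 0, 0, 0, 1, 0, 0, 0.1, 0, 0, 0, 1]}}

```text
t: 2.87
tcp_pos: [507.3, -98.7, 331.3]
orientation: [-1.802, -2.573, 0.0]
ft_force: [-0.5, 0.6, -0.4]
opening: 88.2
grip_force: 0.0
```

Request:
{"method": "send_rows", "body": {"targets": [0, 0, 0.1, 0, 0, 0, 1, 0, 0, 0.1, 0, 0, 0, 1, 0, 0, 0.1, 0, 0, 0, 1, 0, 0, 0.1, 0, 0, 0, 1, 0, 0, 0.1, 0, 0, 0, 1, 0, 0, 0.1, 0, 0, 0, 1, 0, 0, 0.085, 0, 0, 0, 1, 0, 0, 0, 0, 0, 0, 1]}}

```text
t: 3.53
tcp_pos: [507.4, -98.7, 331.3]
orientation: [-2.56, -1.821, 0.0]
ft_force: [-0.4, -0.2, -0.2]
opening: 88.0
grip_force: 0.0
```

```bash
python3 - <<'E'
from h import *
import pickle
s=get_state();print(s["t"],s["tcp_pos"],s["orientation"],s["joint_pos"])
from scipy.spatial.transform import Rotation as Ro
print(Ro.from_rotvec(s["orientation"]).as_matrix().round(3))
W=read_camera("wrist");T=read_camera("top");S=read_camera("scene");pickle.dump((W,T,S),open("v1.pkl","wb"))
print("camc",(-np.array(W["R"]).T@np.array(W["t"])).round(1))
cv2.imwrite("pics/w1.png",W["color"][:,:,::-1])
yaw=-.335;a=np.array([np.cos(yaw),np.sin(yaw)]);b=np.array([-a[1],a[0]])
for l,x,y,z in [("griptop",-123,0,184),("gp",-106,0,148),("far",90,0,60)]:
    X=np.r_[np.array([607,-135])+x*a+y*b,z+12]; print(l,X.round(),[proj(c,X).round() for c in (W,T,S)])
E
```

```text
3.5333 [507.35282938 -98.69244155 331.3325262 ] [-2.55966557e+00 -1.82109607e+00  4.29646771e-04] [-3.25769622e-01  2.12296495e-01  1.64771811e+00 -1.02076889e-04
  1.28190934e+00  8.30586122e-03]
[[ 0.328  0.945 -0.   ]
 [ 0.945 -0.328  0.   ]
 [-0.    -0.    -1.   ]]
camc [535.4 -20.3 413.5]
griptop [491. -95. 196.] [array([289., 269.]), array([372., 254.]), array([280., 187.])]
gp [ 507. -100.  160.] [array([320., 248.]), array([373., 249.]), array([278., 205.])]
far [ 692. -165.   72.] [array([553., 215.]), array([398., 171.]), array([251., 288.])]
```

View pics/w1.png

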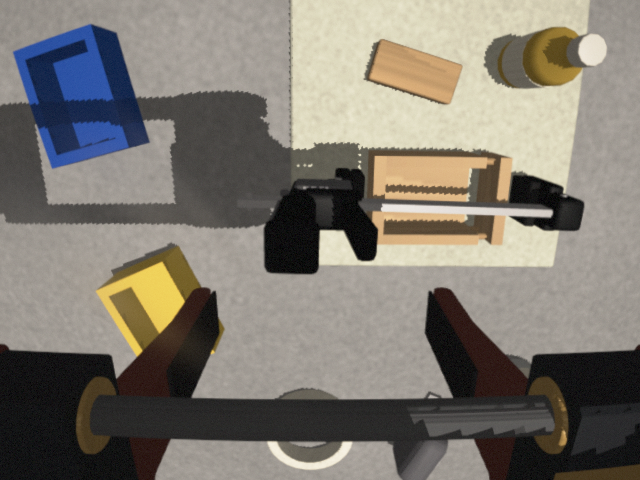

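The wrist view confirms it: a clear open gap at (475,205) between the tray and its panel at (497,200). The grip top is at about (292,258) and the trigger near (357,220). I'll enlarge the three views for a precise triangulation.

```bash
python3 - <<'E'
from h import *
import pickle
W,T,S=pickle.load(open("v1.pkl","rb"))
def crop(c,x,y,w,h,f):
    im=c["color"][y:y+h,x:x+w].astype(float)/255; im=(255*im**0.45).astype(np.uint8)
    return cv2.resize(im,(w*f,h*f),interpolation=cv2.INTER_CUBIC)
m=np.zeros((500,800,3),np.uint8)
m[:,:560]=crop(W,250,160,140,125,4)
m[:250,560:]=crop(T,345,230,48,50,5); m[250:,560:]=crop(S,260,180,48,50,5)
cv2.imwrite("pics/m1.png",m[:,:,::-1])
E
```

```text
(no output)
```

View pics/m1.png

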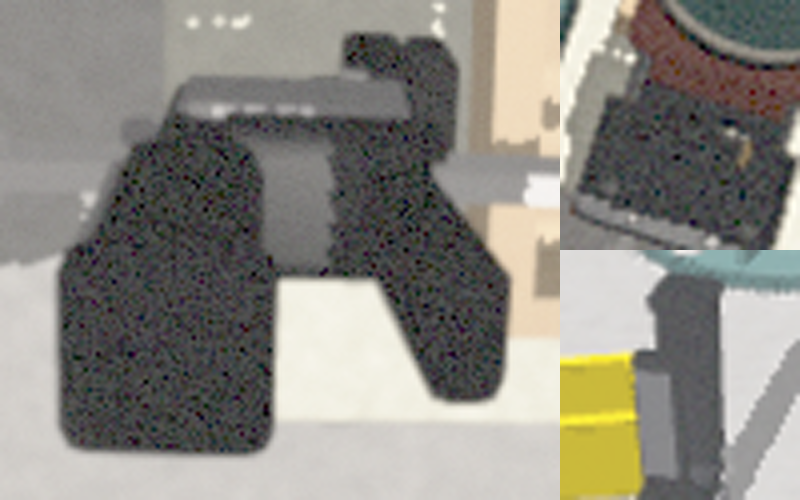

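```bash
python3 - <<'E'
from h import *
import pickle
W,T,S=pickle.load(open("v1.pkl","rb"))
X=tri([(W,(292,249)),(S,(285,187.5))]);print("griptop tri",X.round(1),proj(W,X).round(1),proj(S,X).round(1))
l,r=onz(W,(265,273),196),onz(W,(318.5,273),196);print("grip -y edge",l.round(1),r.round(1),np.linalg.norm(r-l))
l2,r2=onz(W,(265,228),196),onz(W,(318.5,228),196);print("back",l2.round(1),r2.round(1),np.linalg.norm(l2-l))
print("trig tip",onz(W,(357.5,260.5),184).round(1),onz(W,(376.5,260.5),184).round(1))
# far jaw bar end, board edges
e=[onz(W,p,12)for p in [(291,5),(290,145),(553,265),(585,90)]];print("edges yaw",[np.arctan2(*(a-b)[:2][::1])for a,b in [(e[0],e[1]),(e[3],e[2])]])
yaw=-.335;a=np.array([np.cos(yaw),np.sin(yaw)]);b=np.array([-a[1],a[0]])
for p,z in [((265,273),196),((318.5,273),196),((292,249),196),((357.5,260.5),184),((376.5,260.5),184)]:
    q=onz(W,p,z)[:2]; print(p,"along",(q@a).round(1),"across",(q@b).round(1))
tc=get_state()["tcp_pos"][:2];print("tcp",tc@a,tc@b)
for p in [(549,210),(385,207)]: q=onz(W,p,76)[:2];print("bar",q@a,q@b)
E
```

```text
griptop tri [497.1 -83.2 197.7] [291.8 247.8] [284.7 187.4]
grip -y edge [477.9 -92.4 196. ] [ 505.4 -102.   196. ] 29.12788937878298
back [487.2 -68.7 196. ] [513.8 -78.  196. ] 25.46560963482876
trig tip [ 527.2 -106.5  184. ] [ 537.5 -110.1  184. ]
edges yaw [np.float64(0.3569412927106812), np.float64(0.3724032940702582)]
(265, 273) along 481.7 across 69.8
(318.5, 273) along 510.9 across 69.9
(292, 249) along 496.7 across 83.6
(357.5, 260.5) along 533.0 across 72.7
(376.5, 260.5) along 543.8 across 72.7
tcp 511.637371947694 73.62699501389946
bar 701.5314557140578 77.33214661728942
bar 563.6842048674589 78.96718887331784
```

The triangulated grip top height is 197.7, against the expected 196. The trigger's centreline agrees with the grip's, at across ≈ 83.8. The grasp point lies 10.2 mm in tool x and 1.7 mm in tool y from here, and 110 mm down.

Request:
{"method": "send_rows", "body": {"targets": [0, 0, 0.01, 0.0052, 0.0007, 0, 1, 0, 0, 0, 0.005, 0.001, 0, 1, 0, 0, 0, 0, 0, 0, 1, 0, 0, 0, 0, 0, 0.01, 1, 0, 0, 0, 0, 0, 0.015, 1, 0, 0, 0, 0, 0, 0.015, 1, 0, 0, 0, 0, 0, 0.015, 1, 0, 0, 0, 0, 0, 0.01, 1]}}

```text
t: 4.35
tcp_pos: [511.6, -89.4, 264.5]
orientation: [-2.564, -1.812, 0.002]
ft_force: [0.1, 0.2, -0.0]
opening: 87.7
grip_force: 0.0
```

```bash
python3 - <<'E'
from h import *
W=read_camera("wrist");cv2.imwrite("pics/w2.png",W["color"][:,:,::-1]);print(get_state()["tcp_pos"],get_state()["ft_force"])
E
```

```text
[510.84581398 -89.18279358 263.08939684] [-0.60974732  0.31091089 -0.44793798]
```

View pics/w2.png

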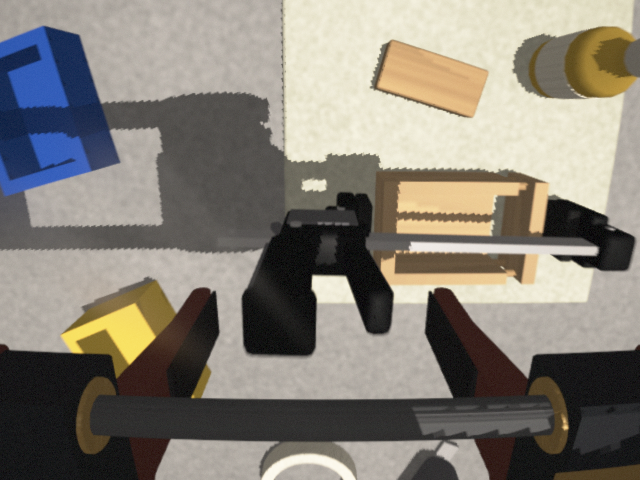

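The fingers straddle the grip and trigger symmetrically: grip from x=245, trigger out to 391, finger faces at 217 and 428. Continuing down, then closing to about 62 mm.

Request:
{"method": "send_rows", "body": {"targets": [0, 0, 0, 0, 0, 0.012, 1, 0, 0, 0, 0, 0, 0.012, 1, 0, 0, 0, 0, 0, 0.012, 1, 0, 0, 0, 0, 0, 0.006, 1, 0, 0, 0, 0, 0, 0, 0.7, 0, 0, 0, 0, 0, 0, 0.5, 0, 0, 0, 0, 0, 0, 0.42, 0, 0, 0, 0, 0, 0, 0.42]}}

```text
t: 5.07
tcp_pos: [512.7, -89.7, 225.2]
orientation: [2.566, 1.812, 0.0]
ft_force: [-5.1, 1.6, 4.2]
opening: 65.1
grip_force: 3.0
```

Request:
{"method": "send_rows", "body": {"targets": [0, 0, 0, 0, 0, 0, 0.5, 0, 0, 0, 0, 0, 0, 0.5, 0, 0, 0, 0, 0, 0, 0.5, 0, 0, 0, 0, 0, 0, 0.5, 0, 0, 0, 0, 0, 0, 0.5, 0, 0, 0, 0, 0, 0, 0.5, 0, 0, 0, 0, 0, 0, 0.5, 0, 0, 0, 0, 0, 0, 0.5]}}

```text
t: 5.73
tcp_pos: [512.4, -89.7, 224.4]
orientation: [-2.566, -1.812, 0.0]
ft_force: [-0.1, 0.2, -0.6]
opening: 65.9
grip_force: 0.0
```

```bash
python3 - <<'E'
from h import *
W=read_camera("wrist");S=read_camera("scene")
m=np.zeros((480,800,3),np.uint8);m[:,:560]=W["color"][:,40:600];m[:480,560:]=cv2.resize(S["color"][170:330,240:320],(240,480));
cv2.imwrite("pics/w3.png",m[:,:,::-1]);s=get_state();print(s)
E
```

```text
{'t': 5.8333, 'joint_pos': array([-3.05986824e-01,  3.33986331e-01,  1.77327327e+00, -1.04025656e-04,
        1.03436978e+00,  3.51042955e-02]), 'qd': array([-0.0006966 , -0.0008362 ,  0.00102816, -0.00029825,  0.0011972 ,
        0.00051273]), 'effort': array([-3.75863223e-03, -4.52272367e+01, -2.24233800e+01,  6.17679977e-02,
        1.30004663e-02, -2.48242634e-05]), 'tcp_pos': array([512.45259883, -89.65993886, 224.4375119 ]), 'orientation': array([ 2.56616811e+00,  1.81224429e+00, -1.46731982e-04]), 'ft_force': array([-0.34320353,  0.96727464, -0.39370262]), 'moment': array([-0.0433387 ,  0.0506204 , -0.04815289]), 'grip_force': 0.0, 'opening': 65.73736911333673}
```

View pics/w3.png

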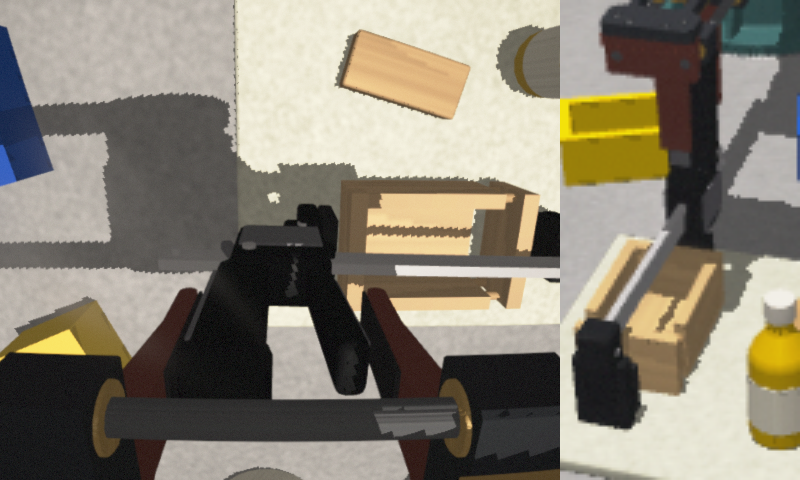

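The pads are beside the grip and trigger. The grip side touches first, so I shift -2 mm in tool y, then close with the tool following at half the closing.

Request:
{"method": "send_rows", "body": {"targets": [0, 0, 0, 0, -0.002, 0.002, 0.36, 0, 0, 0, 0, -0.0015, 0, 0.29, 0, 0, 0, 0, -0.0015, 0, 0.22, 0, 0, 0, 0, -0.0015, 0, 0.15, 0, 0, 0, 0, -0.0015, 0, 0.08, 0, 0, 0, 0, -0.0015, 0, 0.01, 0, 0, 0, 0, -0.0015, 0, -0.06, 0, 0, 0, 0, 0, 0, -0.06]}}

```text
t: 6.5
tcp_pos: [502.3, -86.0, 222.7]
orientation: [2.566, 1.812, 0.001]
ft_force: [0.6, -0.1, 1.0]
opening: 41.4
grip_force: 24.6
```

First stroke reached home at 41.4 mm. Letting it out.

Request:
{"method": "send_rows", "body": {"targets": [0, 0, 0, 0, 0.0015, 0, 0.05, 0, 0, 0, 0, 0.0015, 0, 0.15, 0, 0, 0, 0, 0.0015, 0, 0.25, 0, 0, 0, 0, 0.0015, 0, 0.35, 0, 0, 0, 0, 0.0015, 0, 0.42, 0, 0, 0, 0, 0.0015, 0, 0.46, 0, 0, 0, 0, 0, 0, 0.46, 0, 0, 0, 0, 0, 0, 0.46]}}

```text
t: 7.17
tcp_pos: [510.4, -89.0, 222.2]
orientation: [-2.566, -1.812, 0.001]
ft_force: [0.7, -0.5, -0.9]
opening: 64.1
grip_force: 0.7
```

```bash
python3 - <<'E'
from h import *
W=read_camera("wrist")
m=cv2.resize(W["color"][140:420,200:620],None,fx=1.9,fy=1.9,interpolation=cv2.INTER_CUBIC)
cv2.imwrite("pics/w4.png",m[:,:,::-1]);s=get_state();print(s["ft_force"],s["opening"],s["tcp_pos"])
E
```

```text
[ 0.60290235 -0.92896009 -1.57208458] 63.952392718867785 [510.35855269 -88.94302257 222.30852732]
```

View pics/w4.png

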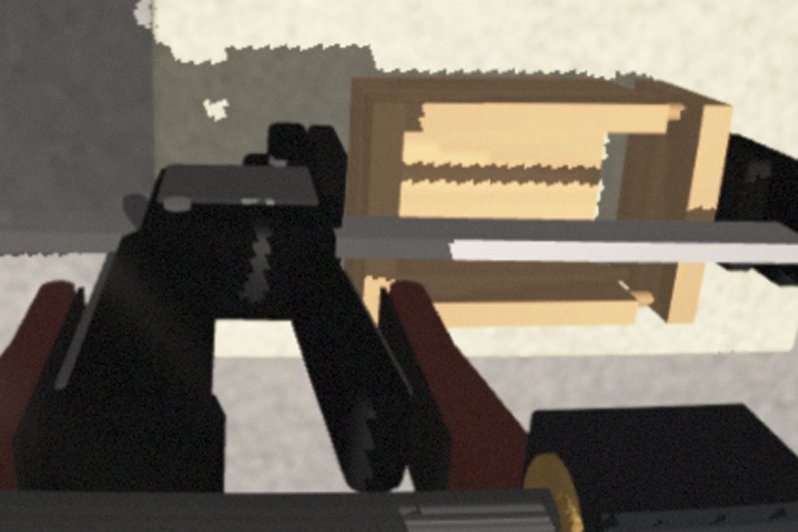

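The wrist view shows the trigger let out and both fingers beside it. The gap is still open and the far jaw is close to the panel. The remaining free travel plus the gap exceeds one stroke, so a second full stroke is safe.

Request:
{"method": "send_rows", "body": {"targets": [0, 0, 0, 0, 0, 0, 0.36, 0, 0, 0, 0, -0.0015, 0, 0.29, 0, 0, 0, 0, -0.0015, 0, 0.22, 0, 0, 0, 0, -0.0015, 0, 0.15, 0, 0, 0, 0, -0.0015, 0, 0.08, 0, 0, 0, 0, -0.0015, 0, 0.01, 0, 0, 0, 0, -0.0015, 0, -0.05, 0, 0, 0, 0, 0, 0, -0.05]}}

```text
t: 7.88
tcp_pos: [502.4, -86.0, 222.9]
orientation: [2.565, 1.812, 0.001]
ft_force: [1.3, -0.8, 4.9]
opening: 42.0
grip_force: 16.0
```

Request:
{"method": "send_rows", "body": {"targets": [0, 0, 0, 0, 0.0015, 0, 0.05, 0, 0, 0, 0, 0.0015, 0, 0.15, 0, 0, 0, 0, 0.0015, 0, 0.25, 0, 0, 0, 0, 0.0015, 0, 0.35, 0, 0, 0, 0, 0.0015, 0, 0.42, 0, 0, 0, 0, 0.0015, 0, 0.46, 0, 0, 0, 0, 0, 0, 0.46, 0, 0, 0, 0, 0, 0, 0.46]}}

```text
t: 8.55
tcp_pos: [510.0, -88.9, 221.9]
orientation: [-2.565, -1.812, 0.002]
ft_force: [0.5, -0.8, -1.0]
opening: 64.1
grip_force: 0.6
```

```bash
python3 - <<'E'
from h import *
W=read_camera("wrist")
m=cv2.resize(W["color"][140:420,200:620],None,fx=1.9,fy=1.9,interpolation=cv2.INTER_CUBIC)
cv2.imwrite("pics/w5.png",m[:,:,::-1]);s=get_state();print(s["ft_force"],s["opening"],s["tcp_pos"])
E
```

```text
[0.83529663 0.02889261 0.148817  ] 64.29101901634611 [510.0275288  -88.83978886 221.96118164]
```

View pics/w5.png

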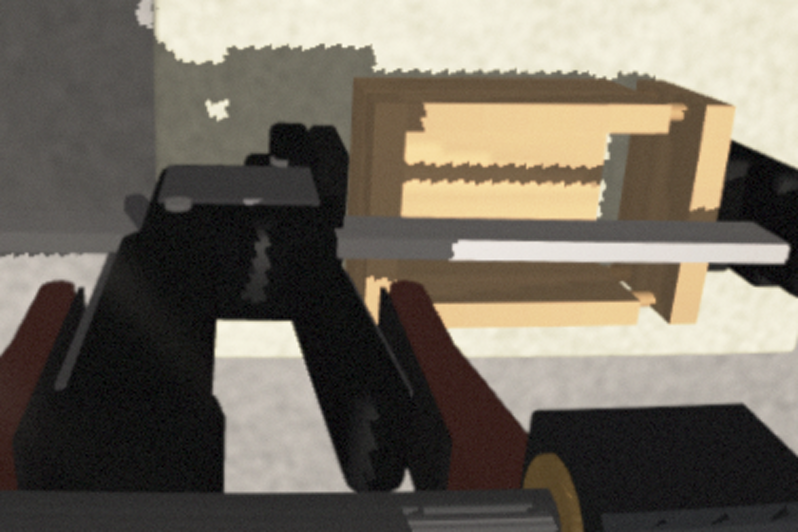

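I've now viewed ten pictures, so from here I rely on the force and opening readings. This last view shows the gap still open, with the far jaw 8-10 mm nearer the panel. Third stroke, slower, in two halves.

Request:
{"method": "send_rows", "body": {"targets": [0, 0, 0, 0, 0, 0, 0.36, 0, 0, 0, 0, -0.0006, 0, 0.33, 0, 0, 0, 0, -0.0006, 0, 0.3, 0, 0, 0, 0, -0.0006, 0, 0.27, 0, 0, 0, 0, -0.0007, 0, 0.24, 0, 0, 0, 0, -0.0007, 0, 0.21, 0, 0, 0, 0, -0.0007, 0, 0.18, 0, 0, 0, 0, -0.0006, 0, 0.15]}}

```text
t: 9.27
tcp_pos: [506.5, -87.5, 222.7]
orientation: [2.566, 1.812, 0.001]
ft_force: [1.4, -1.1, 1.2]
opening: 51.1
grip_force: 6.7
```

Request:
{"method": "send_rows", "body": {"targets": [0, 0, 0, 0, -0.0007, 0, 0.12, 0, 0, 0, 0, -0.0006, 0, 0.09, 0, 0, 0, 0, -0.0007, 0, 0.06, 0, 0, 0, 0, -0.0006, 0, 0.04, 0, 0, 0, 0, -0.0007, 0, 0.01, 0, 0, 0, 0, -0.0006, 0, -0.02, 0, 0, 0, 0, -0.0006, 0, -0.04, 0, 0, 0, 0, 0, 0, -0.04]}}

```text
t: 9.93
tcp_pos: [502.8, -86.2, 222.8]
orientation: [2.565, 1.811, 0.002]
ft_force: [4.6, -1.3, 2.3]
opening: 42.7
grip_force: 10.1
```

```bash
cat > gap.py <<'E'
from h import *
# panel/tray shift relative to w5 (full crop back-scaled), via template matching
ref=cv2.resize(cv2.imread("pics/w5.png"),(420,280),interpolation=cv2.INTER_AREA)
W=read_camera("wrist")["color"][140:420,200:620,::-1].copy()
cv2.imwrite("pics/cur.png",W)
def sh(x0,x1,y0,y1):
    t=ref[y0:y1,x0:x1];r=cv2.matchTemplate(W[y0-25:y1+25,x0-40:x1+30],t,cv2.TM_CCOEFF_NORMED);_,v,_,p=cv2.minMaxLoc(r);return p[0]-40,p[1]-25,round(v,2)
print("wall",sh(184,225,40,110),"panel",sh(330,388,50,110),"jaw/bar end",sh(385,418,110,150) if False else "")
s=get_state();print(s["t"],s["tcp_pos"],s["opening"],s["grip_force"])
E
python3 gap.py
```

```text
wall (1, 0, 0.86) panel (-1, -1, 0.98) jaw/bar end 
9.9833 [502.74146343 -86.19309942 222.77686007] 42.357955061284855 10.024277153424919
```

Request:
{"method": "send_rows", "body": {"targets": [0, 0, 0, 0, 0.0015, 0, 0.05, 0, 0, 0, 0, 0.0015, 0, 0.15, 0, 0, 0, 0, 0.0015, 0, 0.25, 0, 0, 0, 0, 0.0015, 0, 0.35, 0, 0, 0, 0, 0.0015, 0, 0.42, 0, 0, 0, 0, 0.0015, 0, 0.46, 0, 0, 0, 0, 0, 0, 0.46, 0, 0, 0, 0, 0, 0, 0.46]}}

```text
t: 10.65
tcp_pos: [509.8, -88.8, 221.8]
orientation: [-2.565, -1.811, 0.002]
ft_force: [1.8, -0.5, -1.0]
opening: 63.7
grip_force: 1.0
```

```bash
python3 gap.py
```

```text
wall (-10, 0, 0.87) panel (-10, 0, 0.98) jaw/bar end 
10.7 [509.83960328 -88.7753047  221.89749104] 64.19316005840106 1.003111719765002
```

The tray slid towards the near pad by about 10 px and the panel moved with it, so the gap is unchanged. Fourth stroke, gently.

Request:
{"method": "send_rows", "body": {"targets": [0, 0, 0, 0, 0, 0, 0.36, 0, 0, 0, 0, -0.0006, 0, 0.33, 0, 0, 0, 0, -0.0006, 0, 0.3, 0, 0, 0, 0, -0.0006, 0, 0.27, 0, 0, 0, 0, -0.0007, 0, 0.24, 0, 0, 0, 0, -0.0007, 0, 0.21, 0, 0, 0, 0, -0.0007, 0, 0.18, 0, 0, 0, 0, -0.0006, 0, 0.15]}}

```text
t: 11.37
tcp_pos: [506.7, -87.6, 222.7]
orientation: [2.566, 1.812, 0.001]
ft_force: [3.4, -1.3, -0.9]
opening: 50.9
grip_force: 6.4
```

Request:
{"method": "send_rows", "body": {"targets": [0, 0, 0, 0, -0.0007, 0, 0.12, 0, 0, 0, 0, -0.0006, 0, 0.09, 0, 0, 0, 0, -0.0007, 0, 0.06, 0, 0, 0, 0, -0.0006, 0, 0.04, 0, 0, 0, 0, -0.0007, 0, 0.01, 0, 0, 0, 0, -0.0006, 0, -0.02, 0, 0, 0, 0, -0.0006, 0, -0.04, 0, 0, 0, 0, 0, 0, -0.04]}}

```text
t: 12.03
tcp_pos: [502.6, -86.1, 222.8]
orientation: [2.565, 1.812, 0.001]
ft_force: [4.4, -0.6, 2.7]
opening: 42.8
grip_force: 10.1
```

Request:
{"method": "send_rows", "body": {"targets": [0, 0, 0, 0, 0.0015, 0, 0.05, 0, 0, 0, 0, 0.0015, 0, 0.15, 0, 0, 0, 0, 0.0015, 0, 0.25, 0, 0, 0, 0, 0.0015, 0, 0.35, 0, 0, 0, 0, 0.0015, 0, 0.42, 0, 0, 0, 0, 0.0015, 0, 0.46, 0, 0, 0, 0, 0, 0, 0.46, 0, 0, 0, 0, 0, 0, 0.46]}}

```text
t: 12.7
tcp_pos: [509.8, -88.8, 221.8]
orientation: [-2.565, -1.811, 0.002]
ft_force: [0.8, -1.3, -2.1]
opening: 63.9
grip_force: 0.9
```

```bash
python3 gap.py
```

```text
wall (-10, 0, 0.87) panel (-24, -1, 0.9) jaw/bar end 
12.75 [509.87038204 -88.81468233 221.91543316] 63.96381161002171 0.9344747982686386
```

The tray holds still now and the panel moved in about 14 px (8 mm), so it is nearly home. Final stroke in small steps, watching the grip force.

Request:
{"method": "send_rows", "body": {"targets": [0, 0, 0, 0, 0, 0, 0.36, 0, 0, 0, 0, -0.0005, 0, 0.34, 0, 0, 0, 0, -0.0005, 0, 0.32, 0, 0, 0, 0, -0.0005, 0, 0.3, 0, 0, 0, 0, -0.0005, 0, 0.27, 0, 0, 0, 0, -0.0005, 0, 0.25, 0, 0, 0, 0, -0.0005, 0, 0.23, 0, 0, 0, 0, 0, 0, 0.23]}}

```text
t: 13.42
tcp_pos: [508.0, -88.0, 222.6]
orientation: [2.566, 1.812, 0.001]
ft_force: [3.0, -0.3, -2.1]
opening: 54.5
grip_force: 6.3
```

```bash
python3 gap.py
```

```text
wall (-8, 0, 0.87) panel (-26, -2, 0.88) jaw/bar end 
13.4667 [507.99415116 -88.06264522 222.60753927] 54.2826467812401 6.36735163629055
```

Request:
{"method": "send_rows", "body": {"targets": [0, 0, 0, 0, -0.0005, 0, 0.21, 0, 0, 0, 0, 0, 0, 0.21, 0, 0, 0, 0, -0.0005, 0, 0.19, 0, 0, 0, 0, 0, 0, 0.19, 0, 0, 0, 0, -0.0005, 0, 0.16, 0, 0, 0, 0, 0, 0, 0.16, 0, 0, 0, 0, -0.0005, 0, 0.14, 0, 0, 0, 0, 0, 0, 0.14]}}

```text
t: 14.13
tcp_pos: [506.4, -87.5, 222.8]
orientation: [2.565, 1.811, 0.001]
ft_force: [3.8, -0.5, 2.4]
opening: 50.3
grip_force: 11.7
```

```bash
python3 gap.py
```

```text
wall (-6, -1, 0.87) panel (-24, -2, 0.89) jaw/bar end 
14.1833 [506.41934349 -87.4765292  222.8320809 ] 50.218730218527384 11.81761845946312
```

The grip force is rising and the panel no longer moves relative to the tray, so it is home and bearing. A little more.

Request:
{"method": "send_rows", "body": {"targets": [0, 0, 0, 0, -0.0005, 0, 0.13, 0, 0, 0, 0, 0, 0, 0.12, 0, 0, 0, 0, -0.0005, 0, 0.11, 0, 0, 0, 0, 0, 0, 0.1, 0, 0, 0, 0, 0, 0, 0.1, 0, 0, 0, 0, 0, 0, 0.1, 0, 0, 0, 0, 0, 0, 0.1, 0, 0, 0, 0, 0, 0, 0.1]}}

```text
t: 14.85
tcp_pos: [505.7, -87.2, 222.9]
orientation: [2.565, 1.811, 0.002]
ft_force: [4.6, -1.0, 2.7]
opening: 48.4
grip_force: 15.7
```

```bash
python3 gap.py
```

```text
wall (-5, -1, 0.87) panel (-24, -2, 0.88) jaw/bar end 
14.9 [505.68679427 -87.20627608 222.89263245] 49.145430152391256 15.69007471203804
```

Request:
{"method": "send_rows", "body": {"targets": [0, 0, 0, 0, -0.0003, 0, 0.09, 0, 0, 0, 0, 0, 0, 0.08, 0, 0, 0, 0, -0.0003, 0, 0.07, 0, 0, 0, 0, 0, 0, 0.07, 0, 0, 0, 0, 0, 0, 0.07, 0, 0, 0, 0, 0, 0, 0.07, 0, 0, 0, 0, 0, 0, 0.07, 0, 0, 0, 0, 0, 0, 0.07]}}

```text
t: 15.57
tcp_pos: [505.1, -87.0, 222.9]
orientation: [2.565, 1.811, 0.002]
ft_force: [5.4, -1.4, 3.1]
opening: 47.4
grip_force: 18.1
```

```bash
python3 gap.py; python3 - <<'E'
import cv2,numpy as np
# gap check: floor-bright profile between tray side walls and panel, before vs now
a=cv2.resize(cv2.imread("pics/w5.png"),(420,280),interpolation=cv2.INTER_AREA);b=cv2.imread("pics/cur.png")
for n,i,x in (("ref",a,300),("now",b,280)): print(n,i[158:163,x:x+80].mean((0,2)).astype(int).tolist()); print(n,i[57:61,x:x+95].mean((0,2)).astype(int).tolist())
E
```

```text
wall (-4, -1, 0.88) panel (-23, -2, 0.89) jaw/bar end 
15.6167 [505.14832838 -86.99668109 222.92459513] 47.77540402560616 18.144265115261078
ref [177, 177, 177, 177, 178, 178, 178, 180, 179, 180, 181, 181, 181, 181, 181, 181, 182, 182, 183, 182, 183, 183, 183, 183, 183, 183, 184, 184, 184, 184, 185, 185, 185, 186, 185, 188, 190, 192, 191, 192, 192, 189, 164, 138, 117, 90, 81, 78, 77, 75, 73, 73, 75, 96, 155, 188, 193, 192, 191, 191, 191, 191, 191, 192, 191, 191, 191, 194, 209, 222, 225, 227, 227, 228, 228, 228, 227, 229, 230, 232]
ref [200, 199, 200, 200, 200, 201, 200, 200, 200, 200, 200, 200, 200, 200, 200, 200, 201, 200, 200, 200, 199, 200, 201, 201, 201, 201, 201, 201, 200, 200, 201, 201, 200, 200, 201, 201, 201, 201, 200, 200, 200, 201, 201, 200, 200, 200, 200, 200, 200, 201, 200, 200, 197, 187, 181, 179, 180, 180, 174, 149, 114, 94, 83, 79, 76, 77, 76, 76, 76, 76, 87, 141, 189, 199, 200, 200, 199, 199, 198, 199, 198, 198, 199, 199, 198, 200, 208, 224, 227, 227, 227, 226, 225, 226, 228]
now [199, 199, 199, 198, 199, 199, 199, 198, 199, 198, 198, 198, 198, 199, 199, 199, 199, 199, 198, 199, 198, 200, 200, 200, 200, 200, 200, 200, 200, 200, 199, 199, 200, 199, 200, 200, 200, 199, 200, 201, 200, 199, 199, 199, 199, 200, 199, 200, 200, 200, 201, 195, 193, 192, 192, 193, 193, 192, 192, 192, 192, 193, 192, 192, 194, 208, 226, 230, 228, 227, 226, 225, 226, 226, 225, 225, 223, 223, 223, 224]
now [199, 200, 199, 199, 199, 199, 199, 200, 199, 199, 198, 199, 199, 198, 200, 201, 199, 199, 199, 200, 200, 200, 201, 200, 200, 200, 200, 200, 200, 199, 200, 199, 199, 199, 199, 200, 200, 201, 201, 201, 201, 202, 201, 201, 200, 200, 200, 200, 201, 200, 200, 201, 200, 200, 201, 200, 202, 201, 200, 201, 200, 201, 199, 200, 199, 200, 200, 200, 201, 200, 200, 200, 200, 201, 200, 200, 200, 200, 199, 200, 200, 200, 201, 211, 224, 226, 227, 227, 227, 226, 227, 226, 227, 226, 226]
```

The dark gap band has vanished on both side walls, so the panel is home. The trigger is stalled at 47.8 mm (short of home) and the grip is 18 N, which puts about 12 N at the pads. Signing off while holding.

```bash
python3 -c "
from workcell import *
print(sign_off())"
```

```text
the job is handed in; nothing more can be done
None
```

I handed the job in holding the right clamp's trigger at 18 N (an estimated 12 N at the pads), with the gappy tray's end panel fully home; the left clamp and dry tray were left alone, and no verdict came back.

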